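# Ready the label printer after a roll change

## Robot

A 6-joint arm with a two-finger parallel gripper is mounted at the origin on a cart in front of the work surface, level with it; the furniture and walls round the work are solid. World frame = base frame: x ahead of the robot, y to its left, z up, the work surface at z = 0. Lengths are in m, angles in rad, forces in N, time in s.
With the tool pointing down it reaches from about 0.3 to 0.85 m from the base axis. Payload 5.4 kg.
Tool frame: the origin (TCP) lies at the very end of the fingers, on their centre line; the grasp point (between the pads) lies 19 mm behind it; z points along the fingers, y is the line along which they close (so a half turn about z gives the same grasp; the last joint's range is limited). The gripper opens to 85 mm and grips with 20 to 120 N. Pads are 22 mm wide; open, the fingers measure 114 mm over their backs; the gripper's body (76 mm by 85 mm) begins 54 mm behind the grasp point. The pads swing forward as they close: fully open they stand 13 mm farther back than shut.
Start: joints at [1.12, 0.158, 1.597, -0, 1.386, -0.21], TCP at [0.137, 0.558, 0.231] pointing down, gripper open.
Joint ranges: [-2.91, 2.91], [-0.94, 2.29], [0.18, 2.7], [-1.29, 4.43], [0.17, 2.64], [-3, 3]. Speed limits (rad/s): [2.57, 2.57, 3.14, 3.14, 3.14, 3.14].

## Interface

Orientations are given as a 3x3 rotation matrix whose columns are the frame's x, y, z axes.
In Python, from cell import manip, imaging, spotter gives the robot as it stands.
- The arm moves only by the tool drive_tool, never from a script. Its argument "plan" is a list of rows, each a list of 5 numbers: the opening, from 0 (shut) to 1 (fully open), then the shift along the tool's x, y, z in mm, then the turn about the tool's z in rad. In form: [[gripper, tx, ty, tz, turn], ...]. A call has 1 to 12 rows; each row is the pose to reach, as a shift and turn from the pose commanded when the call began, along the tool's axes at that moment; what a row does not reach only later rows make up. A row lasts 1/8 s, in which the tool goes at most 62.5 mm and 10.7 degrees, less where a joint would pass 70% of its speed; a pose out of reach is approached as far as the arm can. A call with a gripper value outside its range is refused whole. The fingers move at their own pace and stop on an object; "grip_force" is the grip in N (left out, the last holds). Time passes only in rows, so rows that repeat a pose let the fingers close. It gives the time, the measured TCP pose, the force, the opening and the grip force at its end, in the units of the state.
- manip.state(): the state, without advancing time (a new reading comes with each control period).
- imaging.grab_frame(name): name is "scene" or "top"; returns a dict with "frame" (420x560x3 uint8, blue, green, red), "intrinsics" (3x3 intrinsics, pixels), "origin" and "rotation" of the camera in the world. Camera axes: x right, y down, z forward; pixel columns grow to the right and rows downward; lengths in m; the calibration is good to about 2 mm. A picture is of the moment at which its call begins. There is no depth.
- manip.hand_in(): hands the job in; it is judged then, once.
Trained networks look in a picture, given as the dict that the camera call returned (one of the last four; its "shot" number tells which), for a name from the list of things; names that differ only in an ending like _2 or _b are one class to them, and where a whole thing is asked for, a point or a joint stands for the part that bears it (a point fixed in the world has none). Each returns a list of dicts, best first, with "conf" (0 to 1); they miss things now and then, are a little off and sometimes report something else, mostly with a low value. They report only what shows in the picture. A call takes as long as a camera call.
- spotter.look_for(query, picture): "rect" ([left, top, right, bottom] in pixels, round what is visible of it).
The state is a dict: "time": time; "joint_positions": joint angles; "qd": joint speeds; "joint_efforts": joint torques, N m; "position": TCP position; "ee_rot": TCP orientation; "wrist_force": force on the tool from outside, world axes, zero at the start; "moment": the same for the moment, N m; "opening": finger opening in m; "gripper_force": force on a finger pad.
Only numpy, scipy, OpenCV 4.12 (cv2) and the standard library are available. Lean on these libraries where they do the work, as an engineer would, in place of code of your own. Each camera call takes 0.05 s, during which the arm holds its last target. There are 200 camera calls.

## Task

The label printer has just been given a new roll and its cover still stands open. Using only the fingertips and pressing lightly, without gripping anything, make it ready: push the cover down until it is fully shut, then press the round power button until it stays in, then tap the feed key (the oblong key at the right-hand end of the deck) and let it spring back up. Press nothing before the step ahead of it is done, leave the middle cancel key alone, and do not lift or shift the printer or disturb the things around it.

Things in the scene. Friction and masses are not known exactly. Their poses are not given: they have to be found in the camera images.
- printer: Light grey label printer, 210 mm deep (x), 170 wide (y), 110 high when shut, about 1.8 kg, loose on rubber feet. Origin: centre of its underside; x to its rear (hinge side), y to its left; its front looks to the robot, turned up to 25 degrees. Front 65 mm of its top: a level key deck 105 mm up, from left to right round power button, oblong cancel key (cross), oblong feed key (arrowhead).
- cover (a joint): Cover angle, rad: 0 shut (top level, 110 mm up), growing as it opens; starts at 0.4 to 0.8. Plate 130 mm deep, 168 wide, 10 thick, with a 44 mm wide tab jutting 8 mm from its front edge. Hinge line at the printer's rear top edge (its frame: x +94 mm, z 100); the front edge rises. Stiff hinge: stays where left, no catch; about 3 N down at the pad moves it; the plate gives a little.
- cover_pad (a point): Point on the cover's upper (outer) face, midway across, 78 mm from the hinge line. When shut it lies at x +16, y 0, z 110 mm in the printer's frame; a fingertip going straight down over that place meets the outer face at any starting angle and pushes the cover shut.
- power (a joint): Travel of the power button in m: 0 out (off), 0.005 fully in (on). It latches: it moves straight down against about 2.5 N and stays as far in as it was pushed; its soft cap also squashes by about 1 mm for every 3 N and recovers.
- power_top (a point): Middle of the top of the round power button, 24 mm in diameter, standing 10 mm above the deck (115 mm above the table) when out and 5 mm when in. At x = -73 mm, y = +55 mm in the printer's frame.
- feed (a joint): Travel of the feed key in m: 0 up, 0.006 fully down. A spring returns it; it takes about 1 N to start it, 3 N for a good tap of 3 mm and 5 N to reach the bottom.
- feed_top (a point): Middle of the top of the feed key, oblong, 18 mm (x) x 30 mm (y), standing 8 mm above the deck (113 mm above the table) when up. At x = -73 mm, y = -55 mm in the printer's frame.
- cancel (a joint): Travel of the cancel key in m, like the feed key's: 0 up, 0.006 down. Not to be pressed.
- cancel_top (a point): Middle of the top of the cancel key, of the same shape and size as the feed key, in the middle of the row at x = -73 mm, y = 0 in the printer's frame.
- tape_kraft: Bystander: brown roll of paper tape lying flat, 68 mm across, 24 mm high, beside the printer. Origin: centre of the underside.
- glue_stick: Bystander: glue stick standing upright, 26 mm across, 95 mm high, beside the printer, at least 45 mm clear of it. Origin: centre of the underside.
- wood_toy: Bystander: cut beech toy animal on its feet, 18 x 68 x 76 mm, beside the printer. Origin: centre of the underside.
- stapler: Bystander: desk stapler, 34 x 146 x 46 mm, to the right of the printer. Origin: centre of the underside.
- mug_tea: Bystander: full tea mug, 82 mm across, 91 mm high, to the left of the printer. Origin: centre of the underside.

How it is judged:
On the way, in this order (a step that is already met when the one before it is completed fails the run):
1. the cover is pushed fully shut (value of joint cover below 0.04 rad), for 0.1 s.
2. with the cover shut, the power button is pressed in (value of joint cover below 0.04 rad and value of joint power above 0.004 m), for 0.1 s.
3. with cover and power so, the feed key is tapped (all of step 2 and value of joint feed above 0.0025 m), for 0.04 s.
4. the feed key is let go and is up again (all of step 2 and value of joint each of feed, cancel below 0.001 m), for 0.1 s.
At the end, for the whole second after the job is handed in: The cover is shut (within 0.04 rad, about 3 mm at the pad), the power button is in (at least 4 of its 5 mm), feed and cancel keys are up, and the printer stands at rest within 15 mm of where it stood (all of step 4 and distance of printer from where it was at the start of the episode below 0.015 m and linear speed of printer below 0.01 m/s and angle between printer's own z axis and vertical below 0.05 rad); the robot touches nothing.
It fails at once if power is pressed with the cover open, or feed before the cover is shut and the power on ((value of joint power above 0.002 m and value of joint cover above 0.06 rad) or (value of joint feed above 0.002 m and (value of joint cover above 0.06 rad or value of joint power below 0.003 m))).
It fails at once if the cancel key is pressed (value of joint cancel above 0.002 m).
It fails at once if the printer is pressed hard (over 30 N) (contact force between any of the fingers, the arm and printer above 30 N).
It fails at once if the printer is lifted, tipped or pushed away, or its cover lifted further open (distance of printer from where it was at the start of the episode above 0.02 m or angle between printer's own z axis and vertical above 0.08 rad or value of joint cover above 0.95 rad).
It fails at once if a thing standing around is knocked or moved (distance of any of tape_kraft, glue_stick, wood_toy, stapler, mug_tea from where it was at the start of the episode above 0.02 m or angle between any of tape_kraft, glue_stick, wood_toy, stapler, mug_tea's own z axis and vertical above 0.3 rad).
It also fails if it takes over 51 s, if anything falls off the work surface, if the arm or the gripper's body presses on something with over 40 N, if the wrist force passes 120 N, or if a joint passes its speed limit or range.

## Working session

There is one attempt and no reset: what is moved stays moved. The work goes in short steps, Python scripts to look and compute and a tool call to move; the robot and the scene stay as the last step left them, time stands still between calls to the robot, and variables do not carry over. Pictures are saved under pics/ and viewed, at most 10 in all, crops included, and the job is handed in when it is done.

Besides the shell and the picture viewer there is one more tool, called by a JSON object that holds its "method" and its "body", one argument or row to a line. drive_tool: Moves the arm, as the interface text tells. Its arguments: {"type":"object","properties":{"plan":{"type":"array","items":{"type":"array","items":{"type":"number"}}},"grip_force":{"type":"number"}},"required":["plan"]}

```bash
mkdir -p pics
cat > h.py <<'E'
import numpy as np, cv2
from cell import manip, imaging, spotter
def ray(p,u,v):
    K=np.array(p["intrinsics"]);d=np.array(p["rotation"])@np.linalg.inv(K)@[u,v,1];return np.array(p["origin"]),d
def atz(p,u,v,z):
    o,d=ray(p,u,v);return o+d*(z-o[2])/d[2]
def proj(p,X):
    c=np.array(p["rotation"]).T@(np.array(X)-np.array(p["origin"]));q=np.array(p["intrinsics"])@c;return q[:2]/q[2]
def tri(*obs):
    A=np.zeros((3,3));b=np.zeros(3)
    for p,u,v in obs:
        o,d=ray(p,u,v);d/=np.linalg.norm(d);M=np.eye(3)-np.outer(d,d);A+=M;b+=M@o
    return np.linalg.solve(A,b)
E
python3 - <<'E'
from h import *
s=manip.state();print(s["time"],s["position"],s["ee_rot"],s["opening"])
P={}
for n in("scene","top"):
    p=imaging.grab_frame(n);P[n]=p;cv2.imwrite(f"pics/{n}0.png",p["frame"]);print(n,p["origin"],np.round(p["rotation"],2).tolist())
C={}
for q in("printer","power_top","cancel_top","feed_top","cover_pad","glue_stick","mug_tea","stapler","wood_toy","tape_kraft"):
    for n in P:
        r=spotter.look_for(q,P[n])
        print(q,n,[(np.round(a["rect"]).tolist(),round(a["conf"],2)) for a in r[:2]])
        if r: a=r[0]["rect"];C[q,n]=((a[0]+a[2])/2,(a[1]+a[3])/2)
    if len([1 for n in P if (q,n) in C])==2: print("  tri",tri(*[(P[n],*C[q,n]) for n in P]).round(4))
E
```

```text
0.0 [0.13688129 0.55784034 0.23030212] [[-9.71142729e-01  2.38497582e-01 -8.38508917e-04]
 [ 2.38498710e-01  9.71141306e-01 -1.71120703e-03]
 [ 4.06191907e-04 -1.86180956e-03 -9.99998184e-01]] 0.08539592815039676
scene [-0.44625562 -0.58821479  0.62741237] [[0.5, -0.34, 0.79], [-0.86, -0.21, 0.46], [0.01, -0.92, -0.4]]
top [ 0.49031511 -0.01071121  1.261697  ] [[0.02, -1.0, 0.08], [-1.0, -0.02, -0.01], [0.01, -0.08, -1.0]]
printer scene [([228.0, 184.0, 320.0, 269.0], 0.62)]
printer top [([231.0, 186.0, 304.0, 275.0], 0.63)]
  tri [0.5279 0.01   0.063 ]
power_top scene [([254.0, 216.0, 268.0, 226.0], 0.34)]
power_top top [([239.0, 252.0, 251.0, 265.0], 0.64), ([233.0, 189.0, 301.0, 233.0], 0.26)]
  tri [0.4676 0.0438 0.0987]
cancel_top scene [([258.0, 218.0, 267.0, 224.0], 0.54)]
cancel_top top [([257.0, 254.0, 273.0, 263.0], 0.53), ([325.0, 224.0, 341.0, 248.0], 0.49)]
  tri [0.4574 0.0092 0.1107]
feed_top scene []
feed_top top [([282.0, 255.0, 295.0, 260.0], 0.45)]
cover_pad scene [([246.0, 186.0, 314.0, 205.0], 0.7)]
cover_pad top [([229.0, 194.0, 302.0, 234.0], 0.94), ([104.0, 203.0, 154.0, 236.0], 0.35)]
  tri [0.5673 0.0144 0.1455]
glue_stick scene [([215.0, 211.0, 223.0, 235.0], 0.54)]
glue_stick top [([240.0, 255.0, 249.0, 262.0], 0.24)]
  tri [0.4334 0.0928 0.0922]
mug_tea scene [([168.0, 181.0, 196.0, 220.0], 0.84)]
mug_tea top [([109.0, 203.0, 151.0, 235.0], 0.88)]
  tri [0.5532 0.3858 0.0517]
stapler scene []
stapler top [([389.0, 251.0, 441.0, 271.0], 0.82), ([285.0, 256.0, 292.0, 260.0], 0.29)]
wood_toy scene [([169.0, 185.0, 196.0, 222.0], 0.58), ([318.0, 242.0, 343.0, 270.0], 0.56)]
wood_toy top [([324.0, 226.0, 338.0, 247.0], 0.54)]
  tri [ 0.3869 -0.0197  0.2305]
tape_kraft scene []
tape_kraft top []
```

Run:
```python
import cv2
a=cv2.imread("pics/top0.png")[160:300,90:460];b=cv2.imread("pics/scene0.png")[160:300,150:370]
cv2.imwrite("pics/c1.png",cv2.resize(a,None,fx=2.16,fy=2.16,interpolation=3))
cv2.imwrite("pics/c2.png",cv2.resize(b,None,fx=3.6,fy=3.6,interpolation=3))
```

```text
(no output)
```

View pics/c1.png

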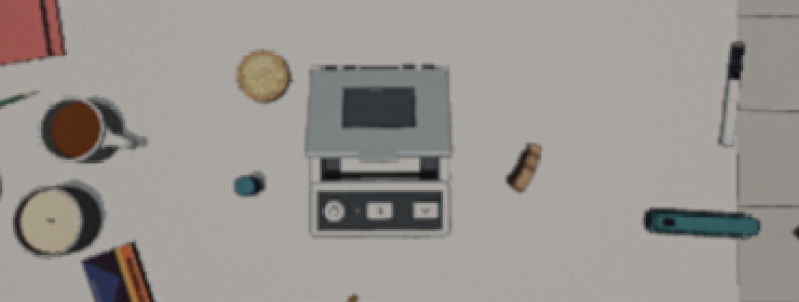

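View pics/c2.png

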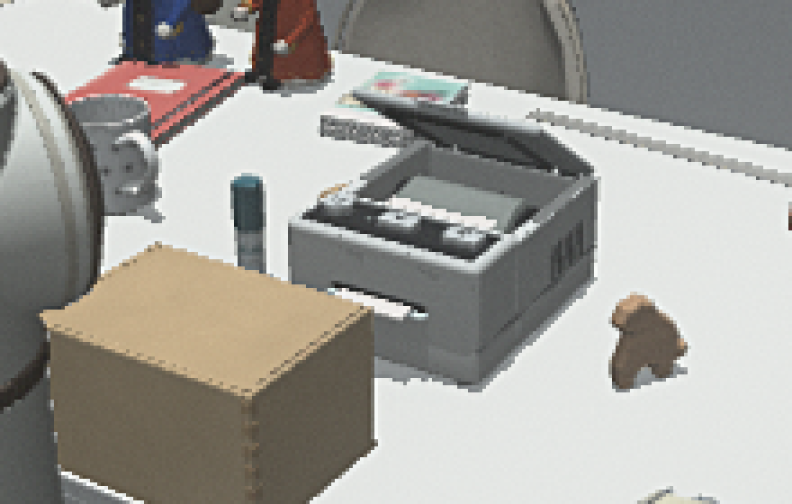

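The top crop shows power, cancel and feed at full-image (244.6,257.7), (265.9,257.7) and (287.2,257.2). In the scene crop they are at (243.9,213.6), (261.1,219.7) and (278.9,224.7). A cardboard box stands in front of the printer in the scene view, so I'll locate that too.

```bash
cat >> h.py <<'E'
def fit(X):  # known local points -> pose
    from scipy.optimize import least_squares
    return None
E
python3 - <<'E'
from h import *
from scipy.optimize import least_squares
T=imaging.grab_frame("top");S=imaging.grab_frame("scene")
t=[(244.6,257.7),(265.9,257.7),(287.2,257.2)];s=[(243.9,213.6),(261.1,219.7),(278.9,224.7)]
L=[(-.073,.055,.115),(-.073,0,.113),(-.073,-.055,.113)]
for a,b in zip(t,s): print("tri",tri((T,*a),(S,*b)).round(4))
for a,l in zip(t,L): print("top@z",atz(T,*a,l[2]).round(4))
# rear edge of the case in top: crop (310,67),(449,67); front edge deck corners (310,237),(449,237)
for u,v,z in((310,67,.1),(449,67,.1),(310,236,.105),(449,236,.105)): print("corner",atz(T,90+u/2.16,160+v/2.16,z).round(4))
# cover front edge, unknown height
o=tri((T,90+305/2.16,160+154/2.16),(S,150+355/3.6,160+92/3.6));print("cover front-left",o.round(4))
o=tri((T,90+452/2.16,160+154/2.16),(S,150+530/3.6,160+117/3.6));print("cover front-right?",o.round(4))
f=T["frame"][130:420];cv2.imwrite("pics/full.png",f)
E
```

```text
tri [0.4565 0.0649 0.1188]
tri [0.4578 0.0098 0.1134]
tri [ 0.4602 -0.0453  0.1115]
top@z [0.4558 0.0661 0.115 ]
top@z [0.4569 0.0111 0.113 ]
top@z [ 0.4594 -0.044   0.113 ]
corner [0.6302 0.1014 0.1   ]
corner [ 0.6342 -0.0691  0.1   ]
corner [0.4251 0.0946 0.105 ]
corner [ 0.4286 -0.0726  0.105 ]
cover front-left [0.5227 0.0949 0.1742]
cover front-right? [ 0.5237 -0.0681  0.1872]
```

View pics/full.png

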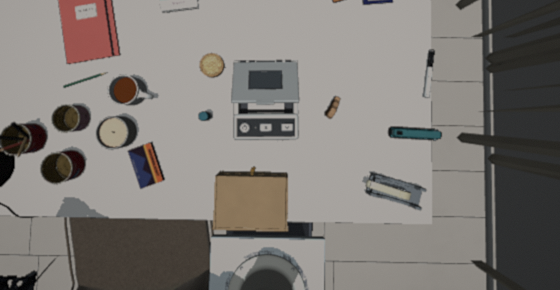

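{"method": "drive_tool", "body": {
  "plan": [
    [0,-528,-431,-15,-0.268],
    [0,-528,-431,-15,-0.268],
    [0,-528,-431,-15,-0.268],
    [0,-528,-431,-15,-0.268],
    [0,-528,-431,-15,-0.268],
    [0,-528,-431,-15,-0.268],
    [0,-528,-431,-15,-0.268],
    [0,-528,-431,-15,-0.268],
    [0,-528,-431,-15,-0.268],
    [0,-528,-431,-15,-0.268],
    [0,-528,-431,-15,-0.268],
    [0,-528,-431,-15,-0.268]
  ],
  "grip_force": 20
}}

```text
time: 2.7
position: [0.5487, 0.0105, 0.246]
ee_rot: [[-1.0, -0.022, 0.0], [-0.022, 1.0, -0.001], [-0.0, -0.001, -1.0]]
wrist_force: [0.5, 0.4, -0.5]
opening: -0.0
gripper_force: 0.0
```

{"method": "drive_tool", "body": {
  "plan": [
    [0,0,0,0,0],
    [0,0,0,0,0],
    [0,0,0,0,0]
  ]
}}

```text
time: 3.08
position: [0.5467, 0.015, 0.2465]
ee_rot: [[-1.0, -0.029, 0.0], [-0.029, 1.0, 0.0], [-0.0, -0.0, -1.0]]
wrist_force: [0.3, -0.7, 0.4]
opening: -0.0002
gripper_force: 0.0
```

Run:
```python
from h import *
s=manip.state();print(s["time"],s["position"],np.round(s["ee_rot"],4).tolist(),s["opening"],s["wrist_force"])
p=imaging.grab_frame("scene");T=imaging.grab_frame("top")
print("tcp px",proj(p,s["position"]),proj(T,s["position"]))
print("box",tri((T,288,303),(p,254.2,246.7)),tri((T,215,303),(p,193.6,227.5)))
a=cv2.resize(p["frame"][100:290,170:390],None,fx=3,fy=3,interpolation=3)
cv2.imwrite("pics/s1.png",a)
```

```text
3.075 [0.54668445 0.01498884 0.24650259] [[-0.9996, -0.0289, 0.0002], [-0.0289, 0.9996, 0.0], [-0.0002, -0.0, -1.0]] -0.00015177906818085728 [ 0.31278268 -0.67779673  0.36178054]
tcp px [276.14405927 163.89178272] [264.03659481 220.15143053]
box [ 0.34097378 -0.04851595  0.10176834] [0.33727825 0.14030177 0.10644528]
```

View pics/s1.png

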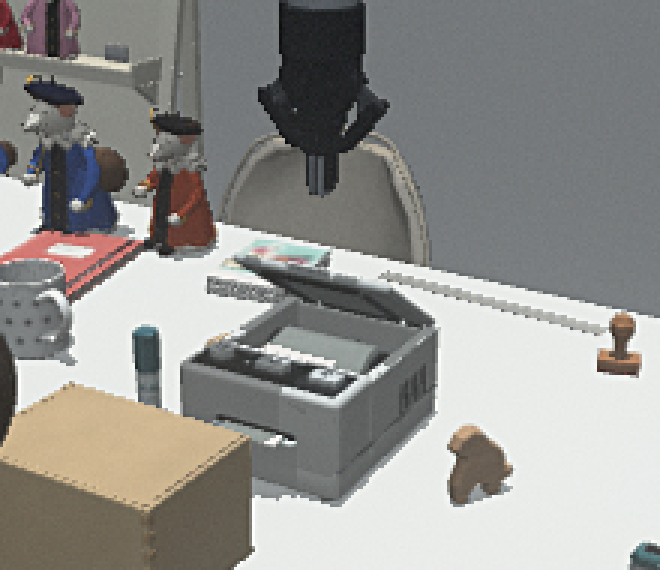

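Projected tip (276,164) matches the picture's fingertip at about crop (318,193). That puts the tip well above the cover pad, so I'll push down.

{"method": "drive_tool", "body": {
  "plan": [
    [0,0,0,30,0],
    [0,0,0,38,0],
    [0,0,0,46,0],
    [0,0,0,54,0],
    [0,0,0,62,0],
    [0,0,0,70,0],
    [0,0,0,78,0],
    [0,0,0,86,0],
    [0,0,0,92,0],
    [0,0,0,98,0]
  ]
}}

```text
time: 4.42
position: [0.5472, 0.0139, 0.1481]
ee_rot: [[-1.0, -0.027, 0.0], [-0.027, 1.0, -0.0], [-0.0, -0.0, -1.0]]
wrist_force: [-0.8, -0.9, 3.2]
opening: -0.0001
gripper_force: 1.4
```

{"method": "drive_tool", "body": {
  "plan": [
    [0,0,0,6,0],
    [0,0,0,12,0],
    [0,0,0,18,0],
    [0,0,0,24,0],
    [0,0,0,28,0],
    [0,0,0,31,0],
    [0,0,0,33,0],
    [0,0,0,35,0],
    [0,0,0,36,0],
    [0,0,0,36,0]
  ]
}}

```text
time: 5.68
position: [0.5471, 0.0139, 0.1122]
ee_rot: [[-1.0, -0.027, -0.0], [-0.027, 1.0, 0.0], [0.0, 0.0, -1.0]]
wrist_force: [-2.2, 0.3, 2.1]
opening: 0.0
gripper_force: 1.2
```

{"method": "drive_tool", "body": {
  "plan": [
    [0,0,0,1,0],
    [0,0,0,2,0],
    [0,0,0,2,0]
  ]
}}

```text
time: 6.05
position: [0.5471, 0.0139, 0.1102]
ee_rot: [[-1.0, -0.027, -0.0], [-0.027, 1.0, 0.0], [0.0, 0.0, -1.0]]
wrist_force: [-1.7, -0.7, 3.1]
opening: 0.0003
gripper_force: 1.4
```

{"method": "drive_tool", "body": {
  "plan": [
    [0,0,0,1,0],
    [0,0,0,1,0]
  ]
}}

```text
time: 6.3
position: [0.5471, 0.0139, 0.1093]
ee_rot: [[-1.0, -0.027, -0.0], [-0.027, 1.0, 0.0], [0.0, 0.0, -1.0]]
wrist_force: [-2.7, 0.2, 4.0]
opening: 0.0001
gripper_force: 1.8
```

{"method": "drive_tool", "body": {
  "plan": [
    [0,0,0,1,0],
    [0,0,0,1,0]
  ]
}}

```text
time: 6.55
position: [0.5471, 0.0139, 0.1086]
ee_rot: [[-1.0, -0.027, -0.0], [-0.027, 1.0, -0.0], [0.0, -0.0, -1.0]]
wrist_force: [-4.0, 0.5, 5.4]
opening: 0.0
gripper_force: 2.9
```

{"method": "drive_tool", "body": {
  "plan": [
    [0,0,0,0.5,0],
    [0,0,0,1,0],
    [0,0,0,1,0]
  ]
}}

```text
time: 6.92
position: [0.5471, 0.0138, 0.1079]
ee_rot: [[-1.0, -0.027, -0.0], [-0.027, 1.0, -0.0], [0.0, -0.0, -1.0]]
wrist_force: [-6.4, -0.5, 7.5]
opening: 0.0
gripper_force: 4.1
```

Past the hinge force and hard up: the cover is shut. Lift off and check.

{"method": "drive_tool", "body": {
  "plan": [
    [0,0,0,-5,0],
    [0,0,0,-20,0],
    [0,0,0,-50,0],
    [0,70,53,-60,0],
    [0,90,53,-60,0],
    [0,90,53,-60,0],
    [0,90,53,-60,0]
  ]
}}

```text
time: 7.8
position: [0.4568, 0.0642, 0.1682]
ee_rot: [[-1.0, -0.027, 0.002], [-0.027, 1.0, -0.0], [-0.002, -0.0, -1.0]]
wrist_force: [0.5, -0.3, 0.1]
opening: 0.0
gripper_force: 0.0
```

Run:
```python
from h import *
s=manip.state();print(s["time"],s["position"],s["wrist_force"])
p=imaging.grab_frame("scene");T=imaging.grab_frame("top")
a=cv2.resize(p["frame"][160:280,210:340],None,fx=4,fy=4,interpolation=3)
b=cv2.resize(T["frame"][170:290,220:310],None,fx=4,fy=4,interpolation=3)
cv2.imwrite("pics/s2.png",np.hstack([a,b[:480]])[:, :800+80][:, :880] if 0 else cv2.resize(np.hstack([a,b]),None,fx=.9,fy=.9))
for q in("feed_top","power_top","cancel_top","printer"):
    print(q,[np.round(r["rect"]).tolist()+[round(r["conf"],2)] for r in spotter.look_for(q,T)[:2]])
# expected printer features for pose guess
o=np.array([.5305,.0130,0]);c,s_=np.cos(.027),np.sin(.027);R=np.array([[c,-s_,0],[s_,c,0],[0,0,1]])
for n,l in dict(pw=(-.073,.055,.115),fd=(-.073,-.055,.113),tabf=(-.044,0,.11),fl=(-.105,.085,.105),fr=(-.105,-.085,.105)).items():
    X=o+R@l;print(n,X.round(4),proj(T,X).round(1),proj(p,X).round(1))
```

```text
7.8 [0.45679018 0.06418868 0.16819799] [ 0.46034739 -0.26049621  0.08671334]
feed_top [[283.0, 254.0, 291.0, 262.0, 0.6]]
power_top [[233.0, 195.0, 298.0, 245.0, 0.52]]
cancel_top []
printer [[233.0, 191.0, 299.0, 272.0, 0.84]]
pw [0.456 0.066 0.115] [244.6 257.6] [243.1 214.8]
fd [ 0.459 -0.044  0.113] [287.2 257.4] [277.7 224.2]
tabf [0.4865 0.0118 0.11  ] [265.9 246.2] [265.6 216.9]
fl [0.4232 0.0951 0.105 ] [233.3 270. ] [227.6 220. ]
fr [ 0.4278 -0.0748  0.105 ] [298.7 269.6] [281.6 234.3]
```

View pics/s2.png

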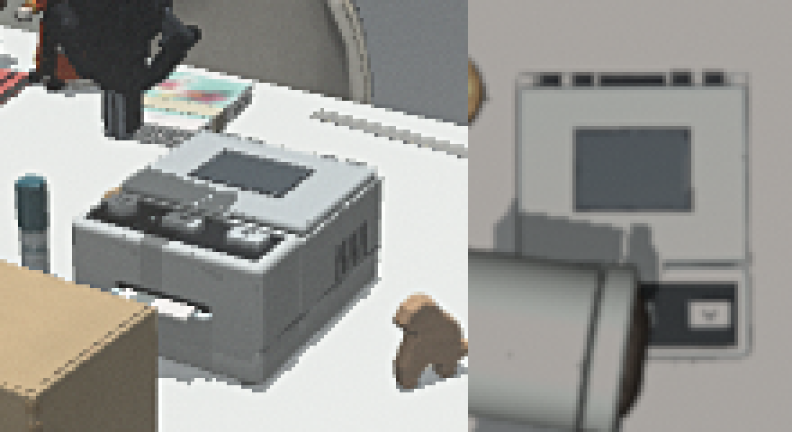

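The cover lies flat in the scene view. The feed key sits at (287,257) in the top view, as before, so the printer hasn't moved. Next is the power button.

{"method": "drive_tool", "body": {
  "plan": [
    [0,1,1.5,20,0],
    [0,1,1.5,35,0],
    [0,1,1.5,45,0],
    [0,1,1.5,50,0],
    [0,1,1.5,52,0],
    [0,1,1.5,54,0],
    [0,1,1.5,56,0],
    [0,1,1.5,57,0],
    [0,1,1.5,57,0]
  ]
}}

```text
time: 9.22
position: [0.4549, 0.0659, 0.1105]
ee_rot: [[-1.0, -0.027, 0.001], [-0.027, 1.0, -0.0], [-0.001, -0.0, -1.0]]
wrist_force: [0.1, -0.5, 2.1]
opening: -0.0001
gripper_force: 1.0
```

{"method": "drive_tool", "body": {
  "plan": [
    [0,0,0,1,0],
    [0,0,0,1,0]
  ]
}}

```text
time: 9.48
position: [0.455, 0.0659, 0.1094]
ee_rot: [[-1.0, -0.027, 0.001], [-0.027, 1.0, -0.0], [-0.001, -0.0, -1.0]]
wrist_force: [0.6, -0.1, 1.4]
opening: 0.0
gripper_force: 1.0
```

{"method": "drive_tool", "body": {
  "plan": [
    [0,0,0,1,0],
    [0,0,0,1,0]
  ]
}}

```text
time: 9.72
position: [0.455, 0.0659, 0.1086]
ee_rot: [[-1.0, -0.027, 0.001], [-0.027, 1.0, -0.0], [-0.001, -0.0, -1.0]]
wrist_force: [-1.1, 0.1, 4.3]
opening: -0.0004
gripper_force: 2.1
```

{"method": "drive_tool", "body": {
  "plan": [
    [0,0,0,1,0],
    [0,0,0,1,0]
  ]
}}

```text
time: 9.98
position: [0.455, 0.0659, 0.1078]
ee_rot: [[-1.0, -0.027, 0.001], [-0.027, 1.0, -0.0], [-0.001, -0.0, -1.0]]
wrist_force: [-2.1, 0.1, 7.5]
opening: -0.0001
gripper_force: 3.3
```

The force is rising at the cap's own stiffness, so the button is at its stop. Lift and cross over to feed, high enough to clear the cancel key.

{"method": "drive_tool", "body": {
  "plan": [
    [0,0,0,-5,0],
    [0,0,0,-20,0],
    [0,0,0,-40,0],
    [0,0,-60,-40,0],
    [0,-1,-110,-40,0],
    [0,-1,-110,-40,0],
    [0,-1,-110,-25,0],
    [0,-1,-110,-15,0],
    [0,-1,-110,-10,0],
    [0,-1,-110,-10,0]
  ]
}}

```text
time: 11.22
position: [0.4582, -0.0432, 0.1166]
ee_rot: [[-1.0, -0.028, -0.001], [-0.028, 1.0, 0.001], [0.001, 0.001, -1.0]]
wrist_force: [0.4, 0.3, -0.1]
opening: 0.0003
gripper_force: 0.0
```

Run:
```python
from h import *
s=manip.state();print(s["time"],s["position"],s["wrist_force"])
p=imaging.grab_frame("scene")
print(proj(p,s["position"]))
cv2.imwrite("pics/s3.png",cv2.resize(p["frame"][160:280,210:340],None,fx=5,fy=5,interpolation=3))
```

```text
11.225 [ 0.45819254 -0.04324631  0.11661835] [ 0.4085193   0.34486155 -0.06060976]
[277.30790986 223.0565874 ]
```

View pics/s3.png

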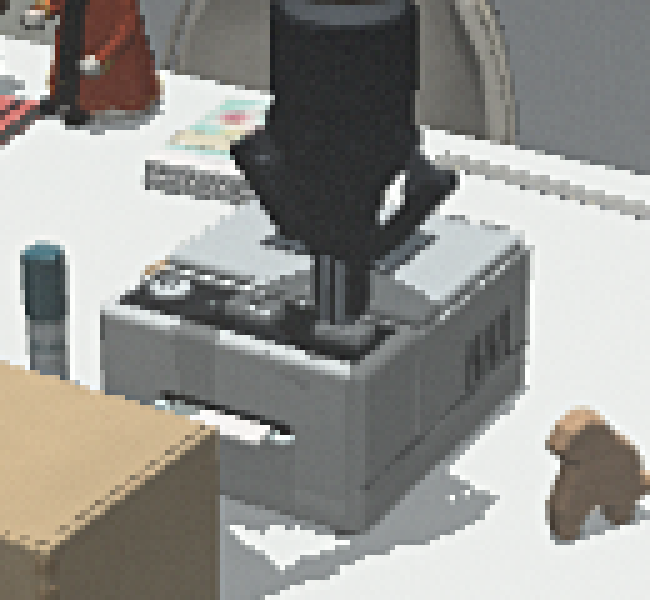

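The fingertip is just above the feed key at crop (340,320), and the power button at (165,285) is visibly lower. Now to tap.

{"method": "drive_tool", "body": {
  "plan": [
    [0,0,0,3,0],
    [0,0,0,5,0],
    [0,0,0,7,0],
    [0,0,0,7,0]
  ]
}}

```text
time: 11.78
position: [0.4589, -0.0441, 0.1105]
ee_rot: [[-1.0, -0.027, 0.0], [-0.027, 1.0, -0.0], [-0.0, -0.0, -1.0]]
wrist_force: [-1.2, 0.4, 2.0]
opening: 0.0002
gripper_force: 1.3
```

{"method": "drive_tool", "body": {
  "plan": [
    [0,0,0,0.7,0],
    [0,0,0,0.7,0],
    [0,0,0,0.7,0]
  ]
}}

```text
time: 12.15
position: [0.4589, -0.0441, 0.1098]
ee_rot: [[-1.0, -0.027, 0.001], [-0.027, 1.0, -0.0], [-0.001, -0.0, -1.0]]
wrist_force: [0.1, 1.8, 4.0]
opening: 0.0002
gripper_force: 1.6
```

{"method": "drive_tool", "body": {
  "plan": [
    [0,0,0,1.2,0],
    [0,0,0,1.2,0],
    [0,0,0,1.2,0]
  ]
}}

```text
time: 12.52
position: [0.4589, -0.0441, 0.1086]
ee_rot: [[-1.0, -0.027, 0.0], [-0.027, 1.0, -0.0], [-0.0, -0.0, -1.0]]
wrist_force: [0.2, 0.5, 3.8]
opening: 0.0001
gripper_force: 2.0
```

{"method": "drive_tool", "body": {
  "plan": [
    [0,0,0,-5,0],
    [0,0,0,-20,0],
    [0,0,0,-60,0],
    [0,0,0,-100,0],
    [0,80,150,-120,0],
    [0,80,200,-120,0],
    [0,80,200,-120,0],
    [0,80,200,-120,0],
    [0,80,200,-120,0]
  ]
}}

```text
time: 13.65
position: [0.3724, 0.155, 0.229]
ee_rot: [[-1.0, -0.031, 0.0], [-0.031, 1.0, -0.0], [-0.0, -0.0, -1.0]]
wrist_force: [0.9, 0.2, -1.0]
opening: -0.0001
gripper_force: 0.0
```

Run:
```python
from h import *
s=manip.state();print(s["time"],s["position"],s["wrist_force"])
p=imaging.grab_frame("scene");T=imaging.grab_frame("top")
a=cv2.resize(p["frame"][170:280,210:340],None,fx=3.5,fy=3.5,interpolation=3)
b=cv2.resize(T["frame"][180:290,220:310],None,fx=3.5,fy=3.5,interpolation=3)
cv2.imwrite("pics/s4.png",np.hstack([a,b]))
```

```text
13.65 [0.37239635 0.15495318 0.22901136] [ 0.897771    0.18232292 -0.99202997]
```

View pics/s4.png

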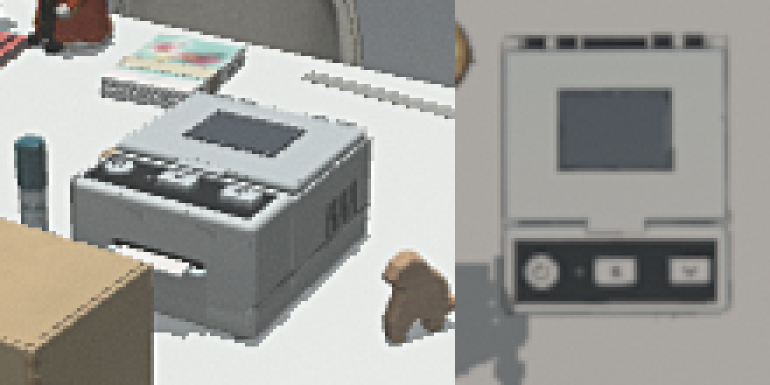

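The cover is flat, the power button at (540,270) is low, and the feed key at (690,270) is up. The printer is in place and the arm is clear.

```bash
python3 -c "
from h import *
print(manip.hand_in())"
```

```text
the job is handed in; nothing more can be done
None
```

The cover is shut, the power button is in, and the feed key was tapped and is back up. The last pictures show the printer where it stood; I handed the job in, but no verdict came back.

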